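Find the balance point of a long-lens camera on the edge of a display case

ROBOT

A 6-joint arm with a two-finger parallel gripper is mounted at the origin on the work surface. World frame = base frame: x ahead of the robot, y to its left, z up, the work surface at z = 0. Lengths are in m, angles in degrees, forces in N, time in s.
With the tool pointing down it reaches from about 0.25 to 0.725 m from the base axis. Payload 9.7 kg.
Tool frame: the origin (TCP) lies midway between the tips of the shut fingers; the grasp point (between the pads) lies 19 mm behind it; z points along the fingers, y is the direction in which the jaws open and shut (so a half turn about z gives the same grasp; the last joint's range is limited). The gripper opens to 85 mm and grips with 20 to 120 N. Pads are 22 mm wide; open, the fingers measure 114 mm over their backs; the gripper's body (76 mm by 85 mm) begins 54 mm behind the grasp point. The pads swing forward as they close: fully open they stand 13 mm farther back than shut.
Start: joints at [76.834, 4.979, 10.078, 95.1, 0, 90], TCP at [0.125, 0.536, 0.231] pointing down, gripper open.
Joint ranges: [-179.16, 179.16], [-48.56, 103.87], [-65.8, 70.77], [-126.05, 130.52], [-82.76, 87.17], [-180, 180]. Speed limits (degrees/s): [127.2, 127.2, 147.25, 180, 180, 180].

INTERFACE

Orientations are given as [roll, pitch, yaw] about the fixed x, y, z axes, in that order (R = Rz(yaw) Ry(pitch) Rx(roll)).
In Python, from workcell import get_obs, camera, get_calibration, job_done gives the robot as it stands.
- The arm moves only by the tool play_rows, never from a script. Its argument "commands" is text: rows parted by semicolons, each of 5 numbers parted by spaces: the opening, from 0 (shut) to 1 (fully open), then the shift along the world's x, y, z in mm, then the turn about the world's z in degrees. A call has 1 to 10 rows; each row is the pose to reach, as a shift and turn from the pose commanded when the call began; what a row does not reach only later rows make up. A row lasts 1/12 s, in which the tool goes at most 41.7 mm and 7.16 degrees, less where a joint would pass 70% of its speed; a pose out of reach is approached as far as the arm can. A call with a gripper value outside its range is refused whole. The fingers move at their own pace and stop on an object; "force" is the grip in N (left out, the last holds). Time passes only in rows, so rows that repeat a pose let the fingers close. It gives the time, the measured TCP pose, the force and the opening at its end, in the units of the state.
- get_obs(): the state, without advancing time (a new reading comes with each control period).
- camera(name): name is "side" or "top"; returns the picture (384x512x3 uint8, red, green, blue); there is no depth.
- get_calibration(name): a dict with "fx", "fy", "cx", "cy" (pixels), "eye" and "attitude" of the camera in the world. Camera axes: x right, y down, z forward; pixel columns grow to the right and rows downward; lengths in m; the calibration is good to about 2 mm. A picture is of the moment at which its call begins. get_calibration takes no time and is no camera call.
- job_done(): hands the job in, once; it reports no verdict.
The state is a dict: "time": time; "q": joint angles; "qd": joint speeds; "joint_efforts": joint torques, N m; "ee_pos": TCP position; "tcp_rot": TCP orientation; "wrist_force": force on the tool from outside, world axes, zero at the start; "torque": the same for the moment, N m; "opening": finger opening in m.
Only numpy, scipy, OpenCV 4.12 (cv2) and the standard library are available. Lean on these libraries where they do the work, as an engineer would, in place of code of your own. Each camera call takes 0.05 s, during which the arm holds its last target.

TASK

Before the long-lens camera goes on its tripod we need to know where it balances. First swing the tripod head's pan handle round to the left, until it points away from the open display case and is out of the way. Then lift the camera and set it down gently, rail first and without dropping it, squarely across the left edge of the display case, somewhere near the middle of that edge and clear of the tripod, and leave it balancing there, level, on that edge alone. Do not push the other goods about.

Things in the scene. Friction and masses are not known exactly. Their poses are not given: they have to be found in the camera images.
- rig: The long-lens camera: black camera and slim black zoom lens screwed on one flat grey aluminium rail. Loose, 0.49 to 0.79 kg, its mass centred about 40 mm above the rail's underside. Origin: underside of the rail, below the lens axis; x runs forward along the lens (camera body at -x), z up. Rail 260 long, 38 wide, 10 thick, flat below, x from -145 to +115 mm.
- barrel (a point): Point on the lens axis straight above the rig's origin, 45 mm above the rail's underside; axes as the rig's. Here the fixed lens barrel, 50 mm in diameter, can be gripped: from 50 mm behind (towards the camera) to 45 mm ahead of this point.
- balance_guess (a point): Point on the rail's underside 12 mm behind the rig's origin, axes as the rig's. The rig balances within 22 mm of here: farther back if its battery is heavy, farther forward if the lens is zoomed out. The true point cannot be seen; find it by feel or by trying: the end that sinks is heavy, so shift the rig a little towards its rising end.
- camera_back (a point): Middle of the camera's back, 45 mm above the rail's underside, 130 mm behind the rig's origin. The camera body is 45 deep, 112 wide and reaches 78 mm above the rail's underside, its viewfinder 88 mm.
- lens_front (a point): Centre of the front of the lens hood (57 mm in diameter), on the lens axis. It stands 127 mm ahead of the rig's origin with the lens zoomed in and up to 169 mm with it zoomed out. The stiff zoom stays as it is found (about 6 N moves it).
- case: Fixed open display case with an aluminium frame, 360 (x) by 400 (y), rim 60 mm above the table, walls 16 mm thick with flat tops; lined inside, with camera gear in it. Nothing within 230 mm of the left wall, inside, stands higher than the rim. Origin: centre of the underside; its left wall is the one at +y.
- rim (a point): Middle of the flat top of the case's left wall, the edge to balance on, 60 mm above the table and 16 mm wide; x runs along the wall (180 mm to either end), y points squarely out of the case to the left, over the table.
- tripod: Fixed table-top tripod, feet on a 88 mm radius. Origin: on the table below the pan axis. The pan head on it is a column of about 35 mm radius, up to 175 mm high.
- pan_axis (a point): Point on the vertical axis about which the pan head and its handle turn, 135 mm above the table.
- handle_end (a point): Far end of the pan handle, 190 mm from the pan axis and 129 mm above the table. x of this frame points from the handle's end to the pan axis. The handle is a straight, nearly level bar: rubber grip 24 mm in diameter from 108 to 202 mm from the axis (centre 135 mm high at its inner end), then a 12 mm steel bar.
- pan_head (a joint): Turn of the pan head in rad: 0 with the handle along the tripod's -x, growing as the handle swings to the tripod's left (+y, at 1.57); limits -0.9 and 2.4. A drag of about 0.15 N m holds it where it is left.
- filter_tin: Bystander: flat round filter box, 45 mm diameter, 16 mm high, on the table beside the case's left wall.
- prime_lens: Bystander: short black lens standing on the table, 60 mm diameter, 56 mm high, left of the tripod.
- can: Bystander: drinks can, 66 mm diameter, 114 mm high, right of the case.
- water_bottle: Bystander: green bottle, 64 mm diameter, 210 mm high, right of the case.
- binoculars: Bystander: black binoculars, 120 by 120, 52 mm high, lying beyond the tripod.
- film_tin: Bystander: black film canister, 33 mm diameter, 48 mm high, standing in the case by its far wall.

How it is judged (in metres and radians):
On the way, in this order (a step that is already met when the one before it is completed fails the run):
1. the pan handle is swung round to the left, pointing away from the case (y of handle_end in the frame of rim above 0.25 m and angle between the x axis of handle_end and the y axis of rim, either way round below 0.7 rad), for 0.2 s.
2. the camera, still held, is set down on the case's edge (contact force between rig and case above 0.5 N and contact force between rig and the fingers above 1 N and z of rig in the frame of rim between -0.02 and 0.02 m), for 0.1 s.
3. the camera balances level across the case's left edge, let go (angle between rig's own z axis and vertical below 0.06 rad and z of rig in the frame of rim between -0.008 and 0.01 m and angle between the x axis of rig and the y axis of rim, either way round below 0.25 rad and x of rig in the frame of rim between -0.12 and 0.12 m and y of rig in the frame of rim between -0.08 and 0.08 m and contact force between rig and tripod below 0.2 N and contact force between rig and the fingers below 0.2 N and linear speed of rig below 0.03 m/s and angular speed of rig below 0.3 rad/s), for 0.5 s.
At the end, for the whole second after the job is handed in: Handle's end over 250 mm out from the case's left edge, pointing within 40 degrees of squarely away. Camera still and let go, rail on that edge alone, level within 3.4 degrees, within 14 degrees of square to the edge and 120 mm of its middle, touching neither tripod nor robot (all of step 1 and all of step 3).
It fails at once if the camera topples over (angle between rig's own z axis and vertical above 0.7 rad).
It fails at once if the camera is dropped or banged on the case (contact force between rig and case above 100 N).
It fails at once if another article on the stall is pushed about (moved over 40 mm) (distance of any of filter_tin, prime_lens, can, water_bottle, binoculars, film_tin from where it was at the start of the episode above 0.04 m).
It also fails if it takes over 67 s, if anything falls off the work surface, if the arm or the gripper's body presses on something with over 40 N, if the wrist force passes 120 N, or if a joint passes its speed limit or range.

## Working session

There is one attempt and no reset: what is moved stays moved. The work goes in short steps, Python scripts to look and compute and a tool call to move; the robot and the scene stay as the last step left them, time stands still between calls to the robot, and variables do not carry over. Pictures are saved under pics/ and viewed, and the job is handed in when it is done.

Besides the shell and the picture viewer there is one more tool, called as name(argument=value, ...) on one line, values as JSON. play_rows: Moves the arm, as the interface text tells. Its arguments: {"type":"object","properties":{"commands":{"type":"string"},"force":{"type":"number"}},"required":["commands"]}

```bash
mkdir -p pics; ls
python3 - <<'E'
from workcell import *
import cv2
for n in("side","top"):
    im=camera(n); cv2.imwrite(f"pics/{n}0.png",im[:,:,::-1]); print(n,get_calibration(n))
print(get_obs())
E
```

```text
pics
side {'fx': 499.71195076259954, 'fy': 499.71195076259954, 'cx': 257.45552196044605, 'cy': 195.11876811655134, 'eye': array([0.54255287, 0.94012214, 1.2782687 ]), 'attitude': array([-1.40051858e+02,  1.73784882e-01, -1.79059574e+02])}
top {'fx': 369.81529367913885, 'fy': 369.81529367913885, 'cx': 254.05716628507406, 'cy': 189.9063154435081, 'eye': array([ 0.33237946, -0.02523256,  1.4506939 ]), 'attitude': array([-170.52843091,   -1.43885937,  -88.59767673])}
{'time': 0.1, 'q': array([7.68325062e+01, 5.00977596e+00, 1.00385217e+01, 9.50981720e+01,
       7.40928481e-04, 9.00008878e+01]), 'qd': array([-0.13737917,  0.03161589,  0.11812514, -0.00563515,  0.07674967,
       -0.06467205]), 'joint_efforts': array([ 4.04357716e-04, -5.21564269e+01,  4.65652227e+01,  1.60952465e-02,
        1.07509061e-05,  4.66491187e-06]), 'ee_pos': array([0.12524094, 0.53534959, 0.23063219]), 'tcp_rot': array([-1.79930574e+02, -7.39852200e-04,  1.66831617e+02]), 'wrist_force': array([-0.81097929, -0.72518361,  0.02219748]), 'torque': array([ 0.04109905, -0.06961368,  0.03022812]), 'opening': 0.0852791433301564}
```

View pics/side0.png

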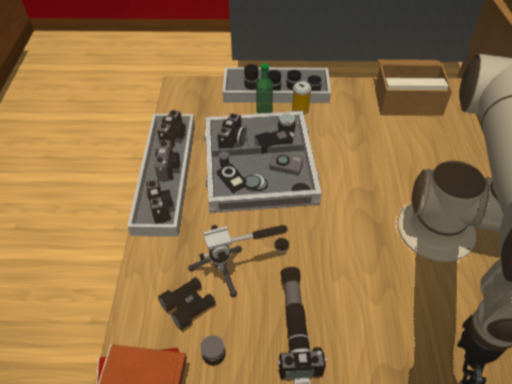

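View pics/top0.png

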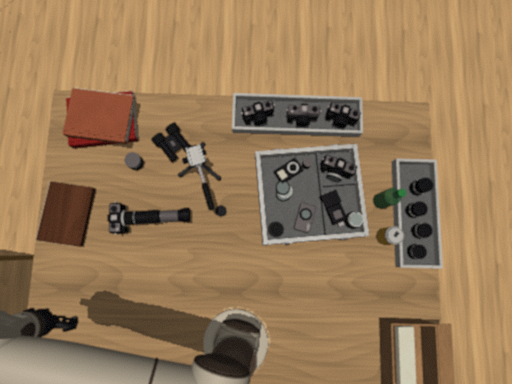

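```bash
cat > h.py <<'E'
import numpy as np, cv2
from scipy.spatial.transform import Rotation as R
from workcell import *
C={n:get_calibration(n) for n in("side","top")}
def ray(n,u,v):
    c=C[n]; d=np.array([(u-c['cx'])/c['fx'],(v-c['cy'])/c['fy'],1.])
    return np.array(c['eye']),R.from_euler('xyz',c['attitude'],degrees=True).as_matrix()@d
def plane(n,u,v,z):
    e,d=ray(n,u,v); return (e+d*(z-e[2])/d[2]).round(4)
def proj(n,p):
    c=C[n]; q=R.from_euler('xyz',c['attitude'],degrees=True).as_matrix().T@(np.array(p)-c['eye'])
    return np.array([c['fx']*q[0]/q[2]+c['cx'],c['fy']*q[1]/q[2]+c['cy']]).round(1)
def snap(n,name,box=None,s=1):
    im=camera(n)[:,:,::-1].copy(); cv2.imwrite(f"pics/raw_{name}.png",im)
    if box: im=im[box[1]:box[3],box[0]:box[2]]
    cv2.imwrite(f"pics/{name}.png",cv2.resize(im,None,fx=s,fy=s,interpolation=cv2.INTER_CUBIC)); 
    return im
E
python3 - <<'E'
from h import *
im=cv2.imread('pics/top0.png')[90:250,100:260]; cv2.imwrite('pics/tc.png',cv2.resize(im,None,fx=3.7,fy=3.7,interpolation=cv2.INTER_CUBIC))
im=cv2.imread('pics/side0.png')[180:384,120:345]; cv2.imwrite('pics/sc.png',cv2.resize(im,None,fx=2.9,fy=2.9,interpolation=cv2.INTER_CUBIC))
print(proj("top",[.125,.535,.231]),proj("side",[.125,.535,.231]))
print("rim corners",plane("top",256,152,.06),plane("top",264,244,.06),plane("top",358,145,.06),plane("top",368,236,.06))
E
```

```text
[ 63.7 314.4] [459.4 368.2]
rim corners [ 0.7146 -0.0584  0.06  ] [ 0.3621 -0.0965  0.06  ] [ 0.7554 -0.4576  0.06  ] [ 0.4017 -0.4877  0.06  ]
```

View pics/tc.png

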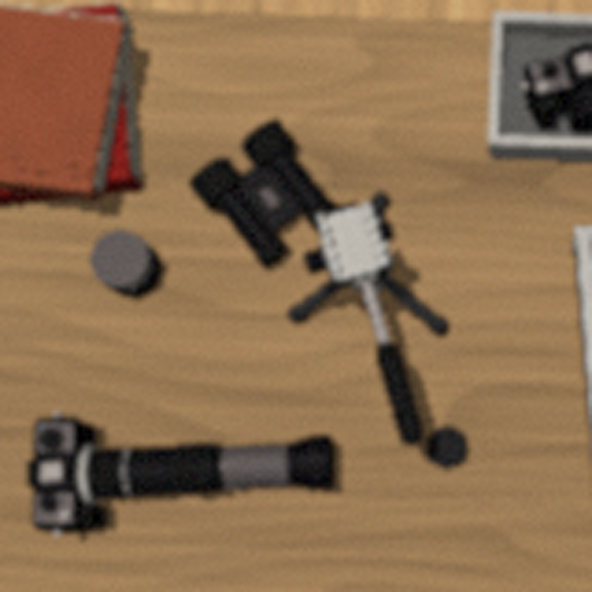

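View pics/sc.png

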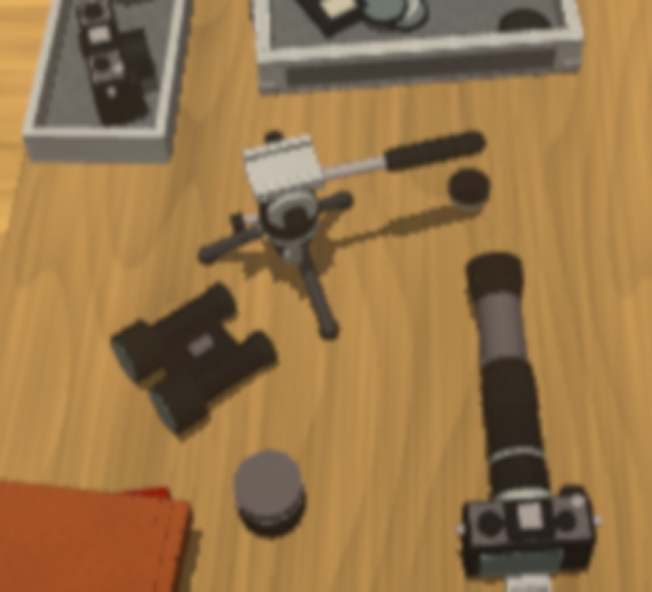

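Run:
```python
from h import *
t=lambda X,Y,z:plane("top",100+X/3.7,90+Y/3.7,z)
s=lambda X,Y,z:plane("side",120+X/2.9,180+Y/2.9,z)
print("hend",t(412,438,.129),s(478,143,.129))
print("grip inner",t(386,348,.135),s(390,161,.135))
print("pan plate",t(354,243,.175), s(283,165,.175))
print("feet",t(297,314,.008),t(440,325,.008),t(381,201,.008),s(206,256,.008),s(328,330,.008),s(345,200,.008))
print("prime",t(122,258,.056),s(268,480,.056))
print("tin",t(447,446,.016),s(469,186,.016))
print("lens front ctr",t(332,463,.045),"hood left/right", s(495,262,.073))
print("back",t(33,475,.045)); print("barrel", t(170,470,.045), s(515,400,.07))
print("ring body junction",t(85,472,.07),t(78,472,.07))
print("cambody corners",t(37,424,.078),t(37,524,.078))
print("side top pts: finder", s(530,515,.088), "ring", s(516,452,.07))
print("case rim side",s(258,70,.06),s(580,48,.06))
print("binoc",t(260,195,.05))
```

```text
hend [0.4822 0.0984 0.129 ] [0.4821 0.1032 0.129 ]
grip inner [0.5689 0.1269 0.135 ] [0.5676 0.1301 0.135 ]
pan plate [0.6628 0.1575 0.175 ] [0.666  0.1644 0.175 ]
feet [0.626  0.2383 0.008 ] [0.6185 0.085  0.008 ] [0.754  0.1546 0.008 ] [0.7555 0.1611 0.008 ] [0.6271 0.2436 0.008 ] [0.6166 0.0908 0.008 ]
prime [0.6702 0.4138 0.056 ] [0.6697 0.4182 0.056 ]
tin [0.4876 0.0719 0.016 ] [0.4867 0.0767 0.016 ]
lens front ctr [0.4637 0.1869 0.045 ] hood left/right [0.4655 0.2036 0.073 ]
back [0.4433 0.4895 0.045 ]
barrel [0.4521 0.3513 0.045 ] [0.451  0.3457 0.07  ]
ring body junction [0.4457 0.429  0.07  ] [0.4455 0.436  0.07  ]
cambody corners [0.4918 0.478  0.078 ] [0.3924 0.4692 0.078 ]
side top pts: finder [0.4434 0.4592 0.088 ] ring [0.4519 0.3952 0.07  ]
case rim side [ 0.7143 -0.0411  0.06  ] [ 0.3646 -0.0769  0.06  ]
binoc [0.7442 0.2768 0.05  ]
```

Run:
```python
from h import *
im=cv2.imread('pics/top0.png')[140:252,246:306]; cv2.imwrite('pics/rt.png',cv2.resize(im,None,fx=5,fy=5,interpolation=cv2.INTER_CUBIC))
im=cv2.imread('pics/side0.png')[175:220,195:330]; cv2.imwrite('pics/rs.png',cv2.resize(im,None,fx=5,fy=5,interpolation=cv2.INTER_CUBIC))
```

```text
(no output)
```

View pics/rt.png

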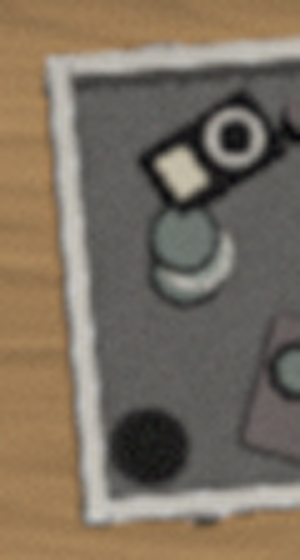

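View pics/rs.png

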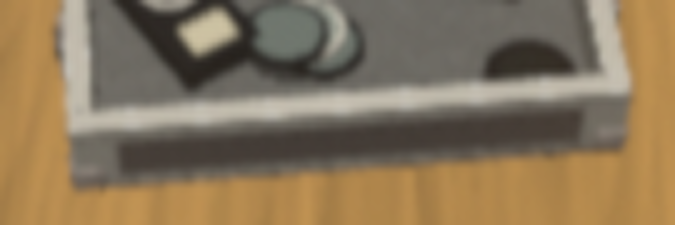

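play_rows(commands="0 15 -30 10 -7; 0 45 -60 10 -14; 0 80 -95 10 -21; 0 115 -130 10 -28; 0 150 -165 10 -35; 0 185 -200 10 -42; 0 215 -230 10 -49; 0 245 -260 10 -56; 0 275 -290 10 -63; 0 305 -320 10 -70", force=40)

```text
time: 0.93
ee_pos: [0.4064, 0.2385, 0.2412]
tcp_rot: [180.0, -0.0, 96.5]
wrist_force: [0.3, 1.2, 0.6]
opening: -0.0002
```

Run:
```python
from h import *
t=lambda X,Y,z=.06:plane("top",246+X/5,140+Y/5,z)
s=lambda X,Y,z=.06:plane("side",195+X/5,175+Y/5,z)
a,b=t(47,60),t(84,522);print(a,b,(a+b)/2,np.degrees(np.arctan2(*(a-b)[[1,0]])))
a,b=t(62,60),t(96,520);print("ctr",a,b,(a+b)/2,np.degrees(np.arctan2(*(a-b)[[1,0]])))
a,b=s(70,134),s(630,94);print("side outer",a,b,(a+b)/2,np.degrees(np.arctan2(*(a-b)[[1,0]])))
a,b=s(340,114),s(340,94);print("side band", a,b)
```

```text
[ 0.7145 -0.056   0.06  ] [ 0.3605 -0.0921  0.06  ] [ 0.5375  -0.07405  0.06   ] 5.822746025939442
ctr [ 0.7148 -0.0677  0.06  ] [ 0.3622 -0.101   0.06  ] [ 0.5385  -0.08435  0.06   ] 5.3950856142510215
side outer [ 0.715  -0.0505  0.06  ] [ 0.3607 -0.0883  0.06  ] [ 0.53785 -0.0694   0.06   ] 6.089807320543781
side band [ 0.5453 -0.0692  0.06  ] [ 0.5454 -0.0858  0.06  ]
```

play_rows(commands="0 30 -35 0 -3; 0 60 -70 0 -3; 0 90 -105 0 -3; 0 115 -140 0 -3; 0 130 -170 0 -3; 0 130 -170 -35 -3; 0 130 -170 -70 -3; 0 130 -170 -105 -3; 0 130 -170 -130 -3; 0 130 -170 -135 -3")

```text
time: 1.77
ee_pos: [0.5329, 0.0698, 0.101]
tcp_rot: [-179.6, 0.0, 93.8]
wrist_force: [-1.3, -0.4, -0.3]
opening: -0.0
```

play_rows(commands="0 -2 12 0 0; 0 -5 25 0 0; 0 -10 40 0 0; 0 -14 52 0 0; 0 -17 65 0 0; 0 -18 82 0 0; 0 -18 100 0 0; 0 -17 118 0 0; 0 -12 134 0 0; 0 -6 150 0 0")

```text
time: 2.6
ee_pos: [0.5294, 0.2224, 0.1076]
tcp_rot: [179.9, -0.0, 93.9]
wrist_force: [0.7, -2.7, -0.4]
opening: -0.0001
```

Run:
```python
from h import *
snap("top","t1",(100,90,260,250),3.7)
```

```text
(no output)
```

View pics/t1.png

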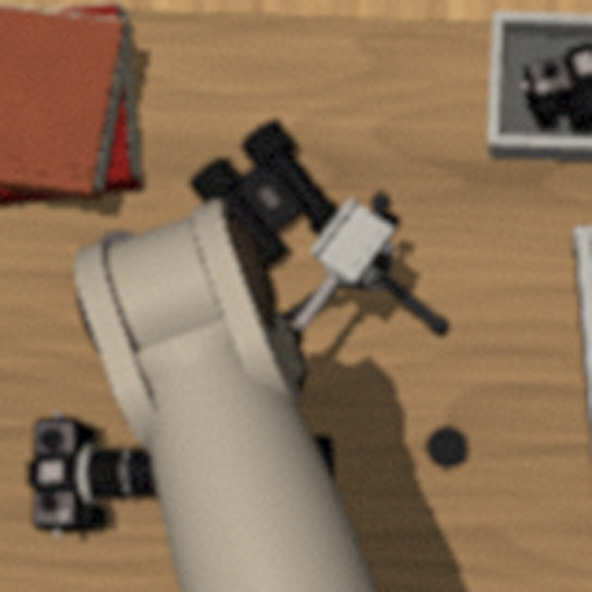

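play_rows(commands="0 7 17 0 0; 0 18 31 0 0; 0 29 45 0 0; 0 41 58 0 0; 0 52 66 0 0; 0 64 73 0 0; 0 75 79 0 0; 0 88 84 0 0; 0 95 86 0 0; 0 95 86 0 0")

```text
time: 3.48
ee_pos: [0.6251, 0.3073, 0.1064]
tcp_rot: [180.0, -0.0, 93.9]
wrist_force: [0.4, 0.2, -0.6]
opening: -0.0002
```

play_rows(commands="0 -15 -15 0 0; 0 -30 -20 20 0; 0 -40 -20 60 0; 0 -70 -20 100 0; 0.9 -105 -10 120 0; 0.9 -140 0 120 0; 0.9 -165 10 120 0; 0.9 -175 20 120 0; 0.9 -175 30 120 0; 0.9 -175 40 120 0")

```text
time: 4.32
ee_pos: [0.4489, 0.3471, 0.2272]
tcp_rot: [179.9, -0.1, 93.9]
wrist_force: [0.9, -0.6, 0.2]
opening: 0.0723
```

Run:
```python
from h import *
snap("top","t2",(100,90,260,250),3.7)
snap("side","s2",(120,180,345,384),2.9)
```

```text
(no output)
```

View pics/t2.png

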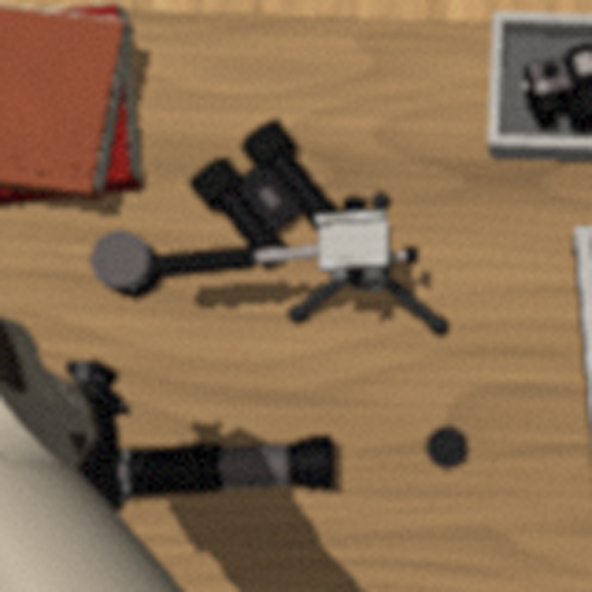

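View pics/s2.png

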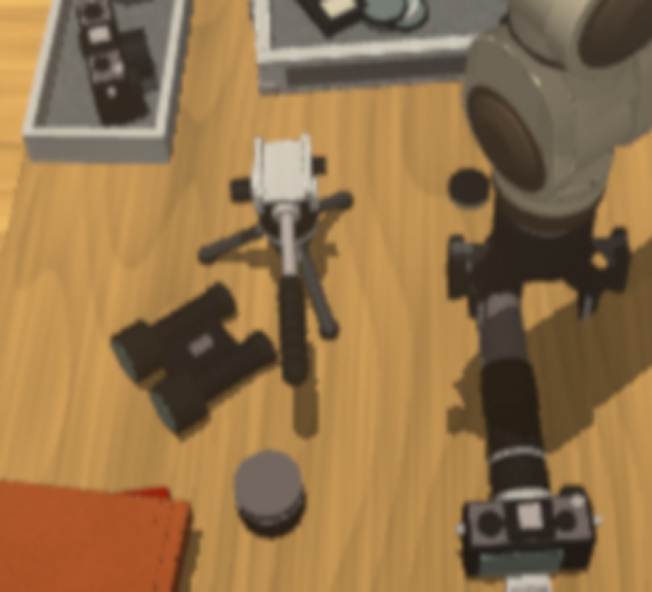

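play_rows(commands="1 3 15 -30 0; 1 3 15 -70 0; 1 3 15 -105 0; 1 3 15 -135 0; 1 3 15 -160 0; 1 3 15 -180 0; 1 3 15 -195 0; 1 3 15 -203 0; 1 3 15 -203 0; 1 3 15 -203 0")

```text
time: 5.25
ee_pos: [0.4529, 0.3611, 0.0233]
tcp_rot: [-180.0, 0.0, 93.8]
wrist_force: [-0.2, -0.1, 0.1]
opening: 0.0855
```

Run:
```python
from h import *
snap("side","s3",(220,200,370,384),3.2)
O=[]
for i in range(6):
    camera("top"); o=get_obs(); O.append(np.r_[o['wrist_force'],o['torque']])
print(np.mean(O,0).round(3),np.std(O,0).round(3),o['ee_pos'])
```

```text
[0.198 0.071 0.393 0.005 0.003 0.013] [0.623 0.417 0.483 0.042 0.027 0.026] [0.45274162 0.36161646 0.02400055]
```

View pics/s3.png

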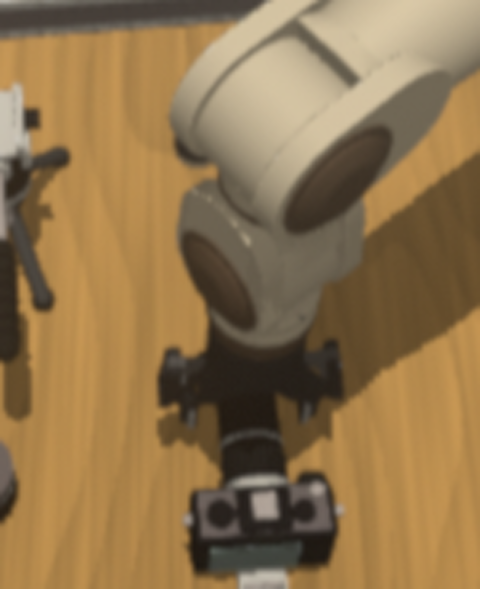

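play_rows(commands="0.5 0 0 0 0; 0.4 0 0 0 0; 0.3 0 0 0 0; 0.3 0 0 0 0; 0.3 0 0 0 0; 0.3 0 0 0 0", force=70)

```text
time: 6.1
ee_pos: [0.4528, 0.3615, 0.0238]
tcp_rot: [179.9, -0.0, 93.8]
wrist_force: [0.3, -0.9, 4.6]
opening: 0.0483
```

play_rows(commands="0.3 0 0 3 0; 0.3 0 0 8 0; 0.3 0 0 18 0; 0.3 0 0 30 0; 0.3 0 0 45 0; 0.3 0 0 60 0; 0.3 0 0 75 0; 0.3 0 0 85 0; 0.3 0 0 90 0; 0.3 0 0 90 0")

```text
time: 6.93
ee_pos: [0.4529, 0.3618, 0.1149]
tcp_rot: [179.9, -0.1, 93.8]
wrist_force: [-0.0, 0.5, -7.2]
opening: 0.0485
```

Run:
```python
from h import *
snap("side","s4",(220,200,370,384),3.2)
snap("top","t4",(100,90,260,250),3.7)
O=[]
for i in range(24):
    camera("top"); o=get_obs(); O.append(np.r_[o['wrist_force'],o['torque']])
print(np.mean(O,0).round(3),np.std(O,0).round(3),o['ee_pos'],o['tcp_rot'],o['opening'],o['time'])
```

```text
[-0.168 -0.071 -6.786 -0.038 -0.008  0.014] [0.386 0.588 0.529 0.025 0.038 0.03 ] [0.45246561 0.36138272 0.11330384] [ 1.79997620e+02 -9.66438492e-04  9.38337598e+01] 0.04806924860563743 8.2333
```

View pics/s4.png

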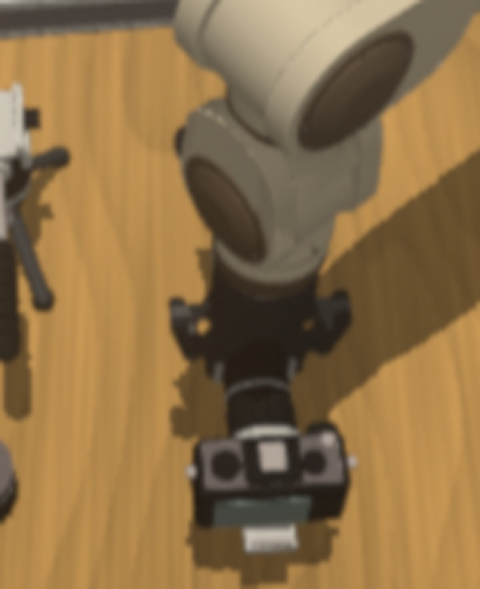

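View pics/t4.png

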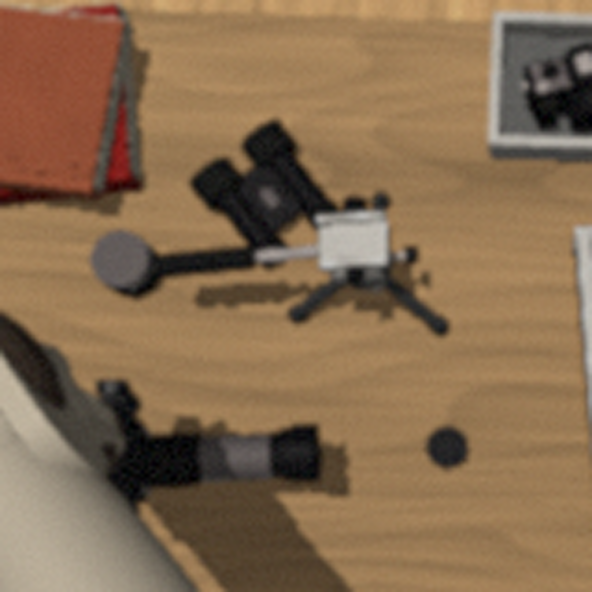

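play_rows(commands="0.3 2 -8 10 0; 0.3 5 -25 22 0; 0.3 10 -50 30 1; 0.3 15 -80 30 1; 0.3 20 -112 30 2; 0.3 25 -145 30 2; 0.3 30 -178 30 2; 0.3 35 -211 30 2; 0.3 40 -244 30 2; 0.3 45 -275 30 2")

```text
time: 9.07
ee_pos: [0.4974, 0.0841, 0.1444]
tcp_rot: [179.9, 0.0, 95.8]
wrist_force: [0.8, 0.7, -7.0]
opening: 0.0483
```

play_rows(commands="0.3 5 -30 0 0; 0.3 10 -60 0 0; 0.3 14 -90 0 0; 0.3 18 -118 0 0; 0.3 20 -140 0 0; 0.3 22 -157 -5 0; 0.3 23 -167 -12 0; 0.3 23 -173 -20 0; 0.3 23 -173 -25 0; 0.3 23 -173 -25 0")

```text
time: 9.9
ee_pos: [0.5195, -0.0861, 0.1167]
tcp_rot: [-179.9, -0.1, 95.8]
wrist_force: [0.3, -0.1, -7.7]
opening: 0.0484
```

Run:
```python
from h import *
snap("side","s5",(200,140,360,260),4)
snap("top","t5",(170,120,330,250),4)
o=get_obs();print(o['ee_pos'],o['tcp_rot'],o['wrist_force'])
```

```text
[ 0.52012457 -0.08574222  0.11805625] [-1.79960275e+02 -2.80880878e-02  9.58875286e+01] [-0.32627642 -0.44699879 -6.47318655]
```

View pics/s5.png

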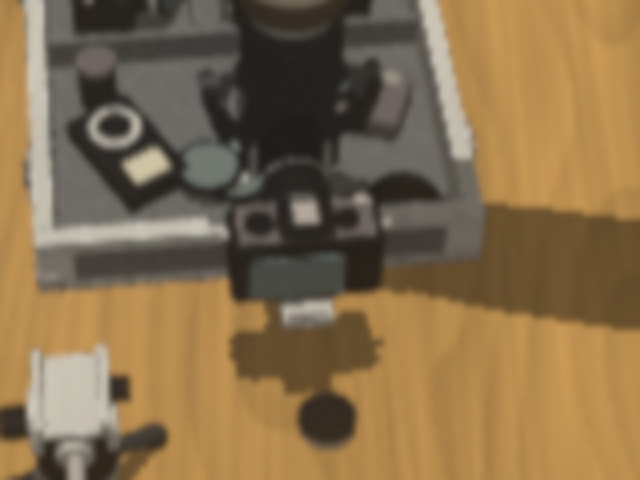

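View pics/t5.png

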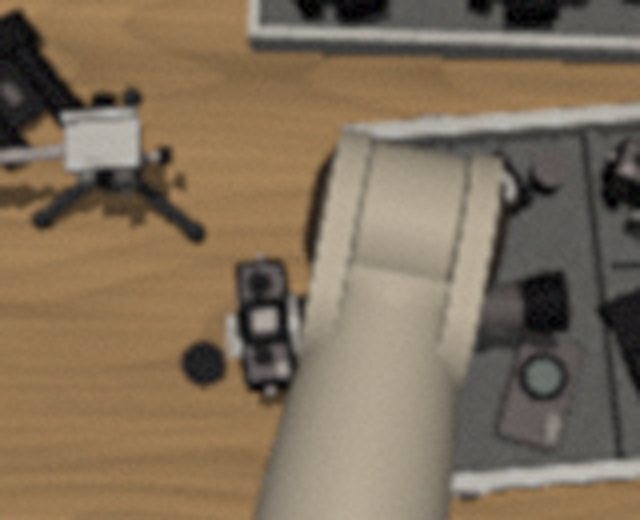

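Run:
```python
from h import *
O=[]
for i in range(40):
    camera("top"); o=get_obs(); O.append(np.r_[o['wrist_force'],o['torque'],o['ee_pos']])
m=np.mean(O,0);print(m.round(4),o['time'],m[3]/m[2])
```

```text
[-1.3900e-02  2.7200e-02 -6.7831e+00 -2.9800e-02  1.7000e-03 -2.2000e-03
  5.2050e-01 -8.6500e-02  1.1840e-01] 12.0 0.004398123531207876
```

play_rows(commands="0.3 0 0 -8 0; 0.3 0 0 -16 0; 0.3 0 0 -23 0; 0.3 0 0 -28 0; 0.3 0 0 -31 0; 0.3 0 0 -32 0; 0.3 0 0 -33 0; 0.3 0 0 -34 0; 0.3 0 0 -34 0; 0.3 0 0 -34 0")

```text
time: 12.83
ee_pos: [0.5206, -0.0866, 0.0846]
tcp_rot: [180.0, 0.0, 95.8]
wrist_force: [-0.1, -0.4, -7.5]
opening: 0.0483
```

play_rows(commands="0.3 0 0 -0.5 0; 0.3 0 0 -1 0; 0.3 0 0 -1 0; 0.3 0 0 -1 0")

```text
time: 13.17
ee_pos: [0.5206, -0.0867, 0.0838]
tcp_rot: [180.0, 0.0, 95.8]
wrist_force: [-0.7, -0.6, -0.9]
opening: 0.0484
```

play_rows(commands="0.3 0 0 -0.5 0; 0.3 0 0 -1 0; 0.3 0 0 -1 0; 0.3 0 0 -1 0")

```text
time: 13.5
ee_pos: [0.5207, -0.0868, 0.0837]
tcp_rot: [179.9, 0.0, 95.8]
wrist_force: [-4.2, 0.0, 7.5]
opening: 0.0484
```

play_rows(commands="0.3 0 0 0.5 0; 0.3 0 0 0.7 0; 0.3 0 0 0.7 0; 0.3 0 0 0.7 0")

```text
time: 13.83
ee_pos: [0.5207, -0.0867, 0.0837]
tcp_rot: [179.9, 0.0, 95.8]
wrist_force: [-3.2, 0.4, 6.4]
opening: 0.0484
```

play_rows(commands="0.57 0 0 0 0; 0.58 0 0 0 0; 0.59 0 0 0 0; 0.60 0 0 0 0; 0.61 0 0 0 0; 0.61 0 0 0 0", force=20)

```text
time: 14.33
ee_pos: [0.5205, -0.0866, 0.0828]
tcp_rot: [-180.0, -0.0, 95.8]
wrist_force: [-0.1, -0.8, -1.2]
opening: 0.0523
```

Run:
```python
from h import *
snap("side","s6",(200,140,360,260),4)
snap("top","t6",(170,120,330,250),4)
o=get_obs();print(o['ee_pos'],o['tcp_rot'],o['wrist_force'],o['opening'])
```

```text
[ 0.52047021 -0.08659772  0.08286741] [-1.79996745e+02 -2.14193639e-03  9.58373663e+01] [ 0.98040958 -0.07192592 -0.20890181] 0.05224251938808363
```

View pics/s6.png

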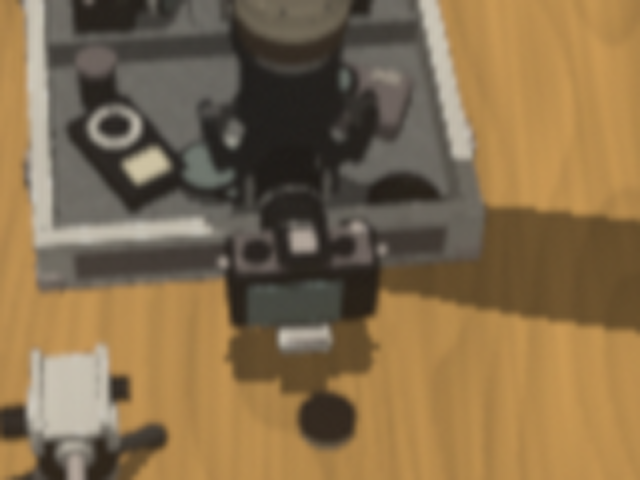

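View pics/t6.png

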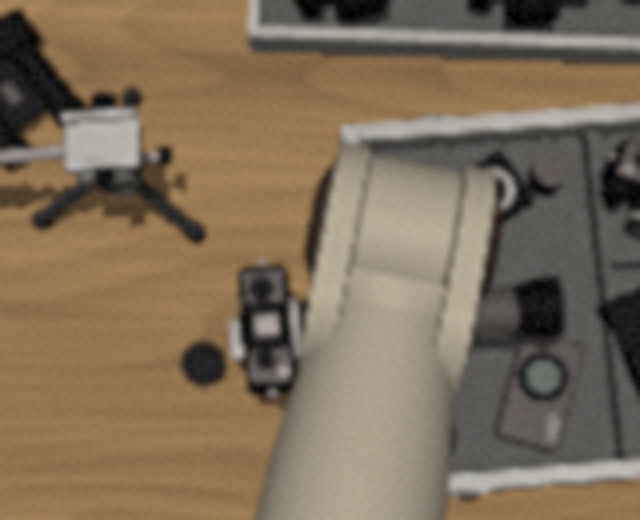

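play_rows(commands="0.63 0 0 0 0; 0.66 0 0 0 0; 0.7 0 0 0 0; 0.75 0 0 0 0; 0.8 0 0 0 0; 0.85 0 0 0 0; 0.9 0 0 0 0; 0.95 0 0 0 0; 1 0 0 0 0; 1 0 0 0 0")

```text
time: 15.27
ee_pos: [0.5205, -0.0866, 0.083]
tcp_rot: [180.0, 0.0, 95.8]
wrist_force: [0.7, 0.0, -0.1]
opening: 0.0853
```

Run:
```python
from h import *
a=cv2.imread('pics/raw_s6.png')
b=snap("side","s7",(200,140,360,260),4); 
b=cv2.imread('pics/raw_s7.png')
f=lambda i:np.float32(cv2.cvtColor(i,6)[195:232,254:298])
print(cv2.phaseCorrelate(f(a),f(b)))
o=get_obs();print(o['ee_pos'],o['wrist_force'],o['opening'])
```

```text
((0.48784227881724007, -0.03325920397902138), 1.001900145676401)
[ 0.52045688 -0.08661757  0.08300393] [-0.00226415 -1.04903997 -0.15749263] 0.0854065147213035
```

View pics/s7.png

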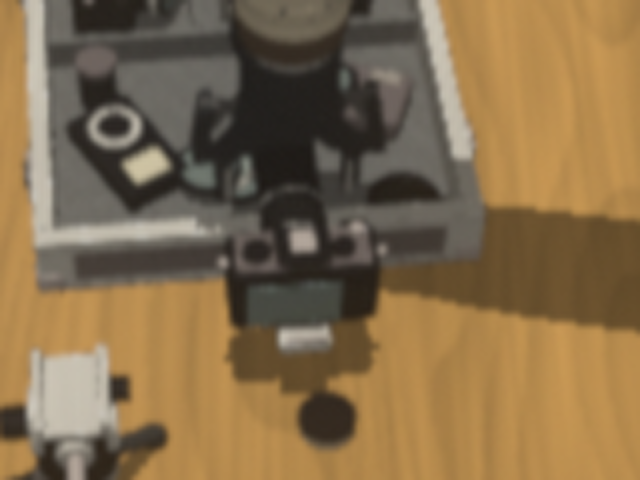

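Unmoved since release and apparently level. Retreat straight up.

play_rows(commands="1 0 0 5 0; 1 0 0 15 0; 1 0 0 30 0; 1 0 0 50 0; 1 0 0 75 0; 1 0 0 100 0; 1 0 0 130 0; 1 0 0 160 0; 1 0 0 180 0; 1 0 0 180 0")

```text
time: 16.15
ee_pos: [0.5214, -0.0868, 0.2687]
tcp_rot: [179.6, 0.1, 95.8]
wrist_force: [1.3, 0.4, 0.6]
opening: 0.0853
```

play_rows(commands="1 -20 0 0 0; 1 -50 0 0 0; 1 -80 0 0 0; 1 -110 0 0 0; 1 -140 0 0 0; 1 -165 0 0 0; 1 -180 0 0 0; 1 -180 0 0 0; 1 -180 0 0 0; 1 -180 0 0 0")

```text
time: 16.98
ee_pos: [0.341, -0.0867, 0.2631]
tcp_rot: [180.0, 0.0, 95.8]
wrist_force: [0.6, 0.4, -0.3]
opening: 0.0849
```

Run:
```python
from h import *
snap("side","s8",(150,140,350,290),3.8)
snap("top","t8",(150,110,340,250),4)
print(get_obs()['ee_pos'],get_obs()['time'])
```

```text
[ 0.34106903 -0.08661544  0.26274229] 17.0833
```

View pics/s8.png

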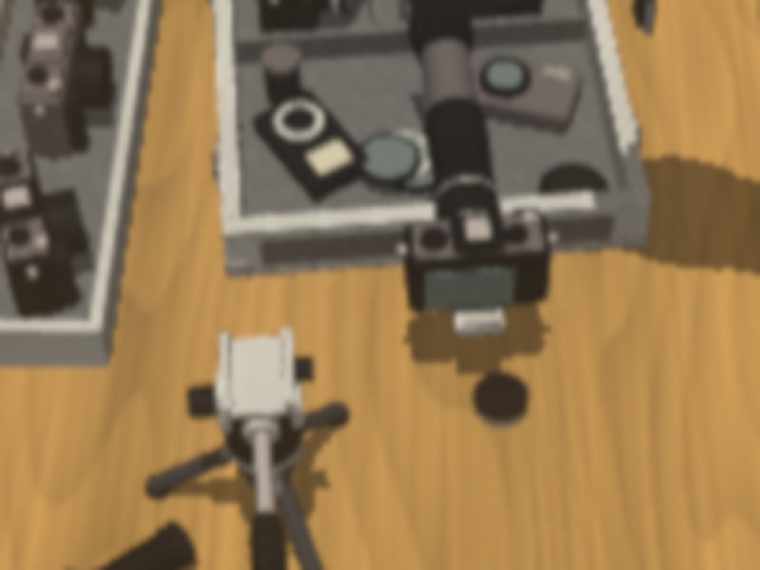

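View pics/t8.png

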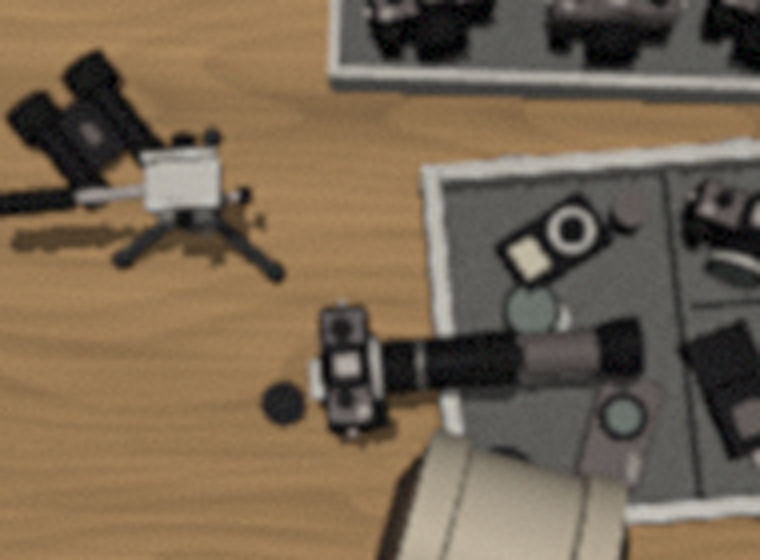

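Run:
```python
from h import *
def tri(t,s):
    a,d=ray("top",*t);b,e=ray("side",*s)
    k=np.linalg.lstsq(np.c_[d,-e],b-a,rcond=None)[0];p,q=a+k[0]*d,b+k[1]*e
    return ((p+q)/2).round(4),(p-q).round(4)
T=lambda X,Y:(150+X/4,110+Y/4);S=lambda X,Y:(150+X/3.8,140+Y/3.8)
# finder patch centre, lens ring centre (top), with reference: same patch at start
print("finder",tri(T(346,365),S(478,228)))
print("ring",tri(T(421,361),S(466,183)))
print("start finder",tri((100+49/3.7,90+471/3.7),(120+530/2.9,180+515/2.9)),"start ring",tri((100+124/3.7,90+471/3.7),(120+516/2.9,180+452/2.9)))
a=cv2.cvtColor(cv2.imread('pics/raw_s6.png'),6);b=cv2.cvtColor(cv2.imread('pics/raw_s8.png'),6)
f=lambda i:np.float32(i[198:230,254:298]);print(cv2.phaseCorrelate(f(a),f(b)))
```

```text
finder (array([0.5079, 0.0089, 0.1449]), array([ 0.0008, -0.0002,  0.0001]))
ring (array([ 0.5166, -0.0584,  0.1201]), array([ 0.0012, -0.0002,  0.0002]))
start finder (array([0.4439, 0.4588, 0.0873]), array([ 0.001 , -0.0002,  0.    ])) start ring (array([0.4499, 0.3922, 0.0627]), array([-0.003 ,  0.0006, -0.0001]))
((0.3355787797183716, 0.016160157225886707), 0.9179020969404115)
```

```bash
python3 -c "
from workcell import *
print(job_done())"
```

```text
the job is handed in; nothing more can be done
None
```

I swung the pan handle to the left. I then set the camera down across the case's left edge, let go, and handed the job in at about 17 s. No verdict was reported.

**Handle:** I pushed it round with the shut fingers. The last pictures show it pointing nearly squarely away from the case, at about 93–95° in the world frame against about 96° for square.

**Finding the balance point:** I gripped the lens barrel and lifted. The wrist force and moment gave about 0.69 kg, with the balance point about 5 mm behind the grip. I put that point over the middle of the wall's top.

**Setting down:** I lowered it gently, about 20 mm from the middle of the edge, until the wrist force showed contact. Then I opened the fingers in small steps.

**Last checks:**
- **Level:** Measured across both views, the viewfinder rose 57.6 mm and the lens ring 57.4 mm from where they started, so the camera is level.
- **Height:** The edge is 60 mm high, so those rises are about 2.5 mm short. That is roughly the accuracy of the camera calibration.
- **Stillness:** It did not move visibly after release, shifting 0.5 pixel or less between pictures.
- **Other goods:** The last views show nothing moved. I did not measure the bystanders again, and the can and bottle were outside those close-ups.

The two camera views disagreed by about 3–7 mm on where objects and the edge lie in y. I used the average for the edge.

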